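Put the bench suction tubes on the extraction duct

TASK

Fit every suction tube on the bench to the extraction duct, each pushed fully home and upright on a port of its own, after opening just as many ports: turn a port's bayonet cap anticlockwise past its click, lift it off and lay it in the aluminium tray. Leave a port that gets no tube capped and locked, and do not disturb the jar or the dental model.

Things in the scene. Friction and masses are not known exactly. Their poses are not given: they have to be found in the camera images.
- duct: White suction duct lying on the bench, a low box 130 x 390 x 50 mm (x, y, z), fixed. Origin: centre of its underside; its long side is its y axis, top face 50 mm up. It carries the three ports, 130 mm apart along its y.
- tray: Low open aluminium tray 290 x 145 x 30 mm (x, y, z), walls and floor 4 to 5 mm, fixed. Origin: centre of its underside; long side along its x. Empty at the start; it takes three caps side by side, standing, 90 mm apart along its x, each with its handle across the tray.
- jar: Bystander: lidded jar 66 mm across, 95 mm high, loose. Origin: centre of its underside.
- model: Bystander: dental model on a plinth, 60 x 70 x 32 mm, loose. Origin: centre of its underside.
- port1_seat (a point): Fixed suction port on the duct: round flange 116 mm across, upright spigot 31 mm across and 35 mm tall (top 7 mm taper to 21 mm), two dark claws on its +x and -x sides, 31 to 52 mm from the axis, 25 mm high. Point: on the axis, on the flange's top face, 56 mm above the bench; z up; each port is turned differently about z. Cap locked: the cap's x axis along this x axis, its pins under the claws with 2 mm play.
- click1 (a joint): Brass spring plunger of port 1, pushed outward (0 to 0.004 m) as a cap's pin goes past it. From locked, a cap turns only anticlockwise seen from above: past this click at about 0.1 to 0.45 rad (under 0.3 N m); from 0.75 to 2.4 rad the pins are clear of the claws and the cap lifts straight off. End stops prevent turning clockwise.
- cap1_c (a point): Black bayonet cap, at the start locked over the spigot of port 1; loose, 120 g, 82 mm tall. Round skirt 48 mm across, 44 mm tall, bore 35 mm; on it a flat handle 70 x 14 x 38 mm (x, y, z); steel pins to +x and -x, 82 mm over their tips, 12 mm above the rim. Point: on the axis, 41 mm above the rim; x along handle and pins, z up (a half turn makes no difference).
- tube1_c (a point): Grey rigid suction tube, loose, 180 g, 120 mm tall, standing on its heavy socket (its centre of mass lies about 25 mm up). Socket: lower 40 mm, 60 mm across, bore 34 mm and 40 mm deep; it goes over a spigot until its rim rests on the flange. Neck above: 42 mm across, closed grille on top. Point: on the axis, 60 mm above the rim; z up. Absent (None) in some starts.
- port2_seat (a point): Fixed suction port on the duct: round flange 116 mm across, upright spigot 31 mm across and 35 mm tall (top 7 mm taper to 21 mm), two dark claws on its +x and -x sides, 31 to 52 mm from the axis, 25 mm high. Point: on the axis, on the flange's top face, 56 mm above the bench; z up; each port is turned differently about z. Cap locked: the cap's x axis along this x axis, its pins under the claws with 2 mm play.
- click2 (a joint): Brass spring plunger of port 2, pushed outward (0 to 0.004 m) as a cap's pin goes past it. From locked, a cap turns only anticlockwise seen from above: past this click at about 0.1 to 0.45 rad (under 0.3 N m); from 0.75 to 2.4 rad the pins are clear of the claws and the cap lifts straight off. End stops prevent turning clockwise.
- cap2_c (a point): Black bayonet cap, at the start locked over the spigot of port 2; loose, 120 g, 82 mm tall. Round skirt 48 mm across, 44 mm tall, bore 35 mm; on it a flat handle 70 x 14 x 38 mm (x, y, z); steel pins to +x and -x, 82 mm over their tips, 12 mm above the rim. Point: on the axis, 41 mm above the rim; x along handle and pins, z up (a half turn makes no difference).
- tube2_c (a point): Grey rigid suction tube, loose, 180 g, 120 mm tall, standing on its heavy socket (its centre of mass lies about 25 mm up). Socket: lower 40 mm, 60 mm across, bore 34 mm and 40 mm deep; it goes over a spigot until its rim rests on the flange. Neck above: 42 mm across, closed grille on top. Point: on the axis, 60 mm above the rim; z up. Absent (None) in some starts.
- port3_seat (a point): Fixed suction port on the duct: round flange 116 mm across, upright spigot 31 mm across and 35 mm tall (top 7 mm taper to 21 mm), two dark claws on its +x and -x sides, 31 to 52 mm from the axis, 25 mm high. Point: on the axis, on the flange's top face, 56 mm above the bench; z up; each port is turned differently about z. Cap locked: the cap's x axis along this x axis, its pins under the claws with 2 mm play.
- click3 (a joint): Brass spring plunger of port 3, pushed outward (0 to 0.004 m) as a cap's pin goes past it. From locked, a cap turns only anticlockwise seen from above: past this click at about 0.1 to 0.45 rad (under 0.3 N m); from 0.75 to 2.4 rad the pins are clear of the claws and the cap lifts straight off. End stops prevent turning clockwise.
- cap3_c (a point): Black bayonet cap, at the start locked over the spigot of port 3; loose, 120 g, 82 mm tall. Round skirt 48 mm across, 44 mm tall, bore 35 mm; on it a flat handle 70 x 14 x 38 mm (x, y, z); steel pins to +x and -x, 82 mm over their tips, 12 mm above the rim. Point: on the axis, 41 mm above the rim; x along handle and pins, z up (a half turn makes no difference).
- tube3_c (a point): Grey rigid suction tube, loose, 180 g, 120 mm tall, standing on its heavy socket (its centre of mass lies about 25 mm up). Socket: lower 40 mm, 60 mm across, bore 34 mm and 40 mm deep; it goes over a spigot until its rim rests on the flange. Neck above: 42 mm across, closed grille on top. Point: on the axis, 60 mm above the rim; z up. Absent (None) in some starts.

How it is judged:
By the outcome, as a careful person would: the job done as asked, in the order asked, and still so for the second after the job is handed in, with the robot touching nothing.
Of tube1, tube2, tube3 only 2 to 3 are there at a start; the rules pass over those that are not, and their reading is None.
At some moment in a run one of tube1, tube2, tube3 may be knocked a few centimetres aside while the robot is not near it.
It also fails if it takes over 210 s, if anything falls off the work surface, if the arm or the gripper's body presses on something with over 40 N, if the wrist force passes 120 N, or if a joint passes its speed limit or range.

ROBOT

A 6-joint arm with a two-finger parallel gripper is mounted at the origin on the work surface. World frame = base frame: x ahead of the robot, y to its left, z up, the work surface at z = 0. Lengths are in m, angles in rad, forces in N, time in s.
With the tool pointing down it reaches from about 0.3 to 0.85 m from the base axis. Payload 4.2 kg.
Tool frame: the origin (TCP) lies midway between the tips of the shut fingers; the grasp point (between the pads) lies 19 mm behind it (manip.hold_point_z is the distance from the TCP to the grasp point, in m); z points along the fingers, y is the line along which they close (so a half turn about z gives the same grasp; the last joint's range is limited). The gripper opens to 91 mm and grips with 3 to 60 N. Pads are 32 mm wide; open, the fingers measure 118 mm over their backs; the gripper's body (76 mm by 178 mm) begins 60 mm behind the grasp point.
Start: joints at [-1.253, 0.32, 1.565, -0, 1.257, -0.02], TCP at [0.191, -0.543, 0.214] pointing down, gripper open.
Joint ranges: [-3.11, 3.11], [-0.84, 2.01], [0.21, 2.61], [-1.34, 4.49], [0.05, 2.63], [-2.56, 2.56]. Speed limits (rad/s): [2.57, 2.57, 3.14, 3.14, 3.14, 3.14].

INTERFACE

Orientations are given as a unit quaternion [x, y, z, w].
In Python, from bench import manip gives the robot as it stands.
- The arm moves only by the tool arm_command, never from a script. Its argument "steps" is a list of rows, each an object with "claw": the opening, from 0 (shut) to 1 (fully open); "delta_pos": the shift along the tool's x, y, z in m, a list of three; "roll": the turn about the tool's z in degrees. A call has 1 to 20 rows; each row shifts and turns the commanded pose from where the row before left it, along the tool's axes as they then stand; what a row does not reach is not made up. A row lasts 1/10 s, in which the tool goes at most 50 mm and 8.59 degrees, less where a joint would pass 70% of its speed; a pose out of reach is approached as far as the arm can. A call with a gripper value outside its range is refused whole. The fingers move at their own pace and stop on an object; "squeeze" is the grip in N (left out, the last holds). Time passes only in rows, so rows that do not move let the fingers close. It gives the time, the measured TCP pose, the force, the opening and the grip force at its end, in the units of the state.
- manip.observe(): the state, without advancing time (a new reading comes with each control period).
- manip.camera(name): name is "side" or "top" or "wrist"; returns a dict with "pixels" (480x640x3 uint8, red, green, blue), "vertical_fov" (degrees; the focal length in pixels is half the picture's height over the tangent of half this angle, whatever the lens; pixels are square), "cx", "cy" (the principal point, pixels), "k1" (the pictures are not rectified: a ray, as slopes to the right and down, at radius r is drawn at 1 + k1 r^2 times it, then the intrinsics apply), "cam_to_world" (4x4, takes a point from camera to world coordinates). Camera axes: x right, y down, z forward; pixel columns grow to the right and rows downward; lengths in m; the calibration is good to about 2 mm. A picture is of the moment at which its call begins. There is no depth.
- manip.sign_off(): hands the job in; it is judged then, once.
Trained networks look in the newest picture that a camera, given by its name, has taken for a name from the list of things; names that differ only in an ending like _2 or _b are one class to them, and where a whole thing is asked for, a point or a joint stands for the part that bears it (a point fixed in the world has none). Each returns a list of dicts, best first, with "conf" (0 to 1); they miss things now and then, are a little off and sometimes report something else, mostly with a low value. They report only what shows in the picture. A call takes as long as a camera call.
- manip.recognise(thing, camera): "box" ([centre column, centre row, width, height] in pixels, round what is visible of it).
- manip.pinpoint(thing, camera): "uv" ([column, row] in pixels: a listed point, or the origin of a listed thing).
The state is a dict: "clock": time; "joint_pos": joint angles; "joint_velocities": joint speeds; "effort": joint torques, N m; "position": TCP position; "eef_rot": TCP orientation; "force": force on the tool from outside, world axes, zero at the start; "moment": the same for the moment, N m; "width": opening from 0.0 (shut) to 1.0 (fully open); "grasp_force": force on a finger pad.
Only numpy, scipy, OpenCV 4.12 (cv2) and the standard library are available. Lean on these libraries where they do the work, as an engineer would, in place of code of your own. Each camera call takes 0.05 s, during which the arm holds its last target. There are 200 camera calls.

## Working session

There is one attempt and no reset: what is moved stays moved. The work goes in short steps, Python scripts to look and compute and a tool call to move; the robot and the scene stay as the last step left them, time stands still between calls to the robot, and variables do not carry over. Pictures are saved under pics/ and viewed, at most 14 in all, crops included, and the job is handed in when it is done.

Besides the shell and the picture viewer there is one more tool, called after "Call:" by a JSON object that holds its "method" and its "body". arm_command: Moves the arm, as the interface text tells. Its arguments: {"type":"object","properties":{"steps":{"type":"array"},"squeeze":{"type":"number"}},"required":["steps"]}

```bash
ls; mkdir -p pics
cat > h.py <<'E'
import numpy as np, cv2
from bench import manip
from scipy.spatial.transform import Rotation as R
def ray(cam,uv):
    f=240/np.tan(np.radians(cam["vertical_fov"])/2)
    d=np.array([(uv[0]-cam["cx"])/f,(uv[1]-cam["cy"])/f]); s=d.copy()
    for _ in range(20): s=d/(1+cam["k1"]*(s@s))
    T=np.array(cam["cam_to_world"]); return T[:3,3],T[:3,:3]@np.array([s[0],s[1],1])
def at(cam,uv,z):
    o,d=ray(cam,uv); return o+d*(z-o[2])/d[2]
def proj(cam,p):
    T=np.array(cam["cam_to_world"]); c=T[:3,:3].T@(np.array(p)-T[:3,3]); s=c[:2]/c[2]
    f=240/np.tan(np.radians(cam["vertical_fov"])/2)
    s=s*(1+cam["k1"]*(s@s)); return s*f+[cam["cx"],cam["cy"]]
def save(cam,n): cv2.imwrite("pics/"+n,cv2.cvtColor(cam["pixels"],cv2.COLOR_RGB2BGR))
E
python3 - <<'E'
from h import *
print(manip.observe(), manip.hold_point_z)
Z=dict(duct=0,tray=0,jar=0,model=0,port1_seat=.056,cap1_c=.097,tube1_c=.06)
for n in ("top","side"):
    c=manip.camera(n); save(c,n+"0.png"); print(n,c["vertical_fov"],c["k1"],np.round(c["cam_to_world"],3).tolist())
    for t,z in Z.items():
        for r in manip.pinpoint(t,n): print(n,t,round(r["conf"],2),np.round(r["uv"]),np.round(at(c,r["uv"],z),3))
E
```

```text
pics
{'clock': 0.0, 'joint_pos': array([-1.25300367e+00,  3.20320939e-01,  1.56567894e+00,  1.80400558e-05,
        1.25741230e+00, -1.99964349e-02]), 'joint_velocities': array([-7.11682857e-04,  4.88051051e-05, -1.31150889e-03, -2.85032264e-03,
       -1.17385857e-03,  1.49214213e-03]), 'effort': array([ 1.19120148e-03, -4.12466347e+01, -2.31970489e+01,  7.27650197e-02,
        4.55715274e-02, -1.48062295e-04]), 'position': array([ 0.19040444, -0.54201801,  0.21310365]), 'eef_rot': array([ 9.85771248e-01,  1.68089911e-01, -1.26478226e-04, -9.00965759e-04]), 'force': array([ 0.36910848, -0.00660533, -0.63026876]), 'moment': array([ 0.01330032,  0.04302045, -0.00815909]), 'grasp_force': 0.0, 'width': 0.9990242047765466} 0.0188
top 56.358648597104825 -0.06548574588427682 [[0.098, -0.972, 0.213, 0.411], [-0.995, -0.095, 0.027, -0.061], [-0.006, -0.215, -0.977, 0.897], [0.0, 0.0, 0.0, 1.0]]
top tray 0.89 [144. 254.] [0.53  0.322 0.   ]
top model 0.93 [263. 170.] [0.732 0.098 0.   ]
top port1_seat 0.96 [412. 239.] [ 0.602 -0.213  0.056]
top cap1_c 0.61 [419. 228.] [ 0.614 -0.219  0.097]
side 44.677133190651 0.028233374371434583 [[0.937, -0.261, 0.233, 0.327], [-0.349, -0.733, 0.584, -0.707], [0.018, -0.628, -0.778, 0.951], [0.0, 0.0, 0.0, 1.0]]
side duct 0.69 [326. 270.] [ 0.61 -0.09  0.  ]
side tray 0.67 [232. 146.] [ 0.531  0.321 -0.   ]
side jar 0.88 [311. 470.] [ 0.447 -0.441  0.   ]
side model 0.77 [347. 185.] [0.738 0.111 0.   ]
side model 0.43 [230. 145.] [0.527 0.325 0.   ]
side port1_seat 0.69 [349. 312.] [ 0.598 -0.226  0.056]
side port1_seat 0.28 [229. 149.] [0.51  0.251 0.056]
side cap1_c 0.58 [353. 299.] [ 0.602 -0.227  0.097]
```

View pics/top0.png

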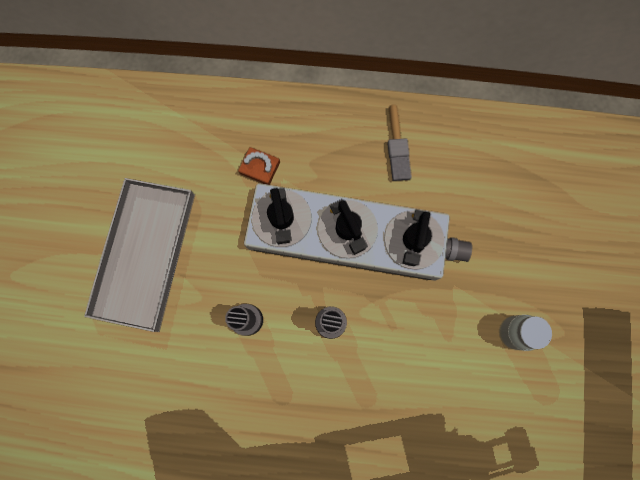

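View pics/side0.png

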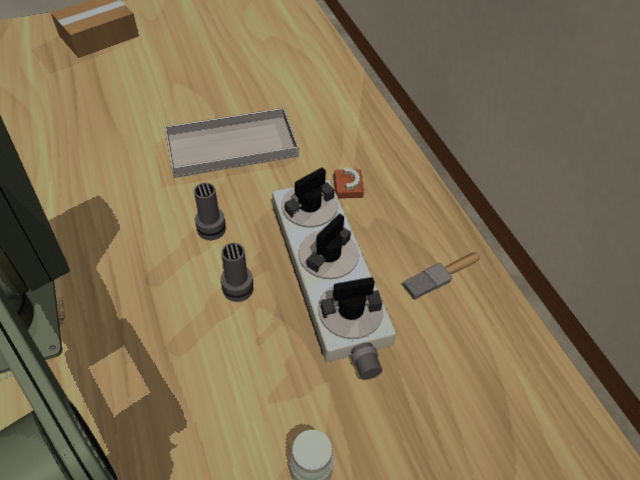

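The top view shows three capped ports at about (281,212), (349,225) and (418,235). There are two tubes at (240,320) and (331,322), the tray at the left, the model at (259,165) and the jar at (528,333). I'll now measure each named item with both cameras.

Run:
```python
from h import *
C={n:manip.camera(n) for n in("top","side")}
for t,z in [(f"{a}{i}{b}",z) for a,b,z in (("port","_seat",.056),("cap","_c",.097),("tube","_c",.06)) for i in (1,2,3)]+[("duct",0)]:
    for n,c in C.items():
        for r in manip.pinpoint(t,n): print(n,t,round(r["conf"],2),np.round(r["uv"]),np.round(at(c,r["uv"],z),3))
c=C["top"]
# hand-picked: handle ends at top of cap z=.138
for nm,a,b in (("A",(277,189),(284,226)),("B",(337,205),(358,236)),("C",(425,213),(412,248))):
    pa,pb=at(c,a,.138),at(c,b,.138); print(nm,pa,pb)
# tray corners top rim z=.03
for u in ((126,181),(193,191),(157,330),(87,316)): print(np.round(at(c,u,.03),3))
# duct corners z=.05
for u in ((258,184),(449,213),(441,278),(245,247)): print(np.round(at(c,u,.05),3))
crop=c["pixels"][170:350,200:480]; cv2.imwrite("pics/crop1.png",cv2.resize(crop[:,:,::-1],None,fx=2.8,fy=2.8,interpolation=cv2.INTER_CUBIC))
```

```text
top port1_seat 0.7 [245. 318.] [0.422 0.086 0.056]
top port1_seat 0.56 [414. 237.] [ 0.606 -0.218  0.056]
top port1_seat 0.39 [281. 214.] [0.626 0.042 0.056]
side port1_seat 0.81 [350. 308.] [ 0.602 -0.219  0.056]
side port1_seat 0.66 [350. 187.] [0.718 0.055 0.056]
top port2_seat 0.74 [246. 318.] [0.423 0.083 0.056]
top port2_seat 0.65 [345. 231.] [ 0.604 -0.085  0.056]
top port2_seat 0.44 [419. 236.] [ 0.609 -0.228  0.056]
side port2_seat 0.76 [329. 252.] [ 0.614 -0.089  0.056]
top port3_seat 0.75 [280. 218.] [0.617 0.043 0.056]
side port3_seat 0.73 [307. 201.] [0.619 0.049 0.056]
top cap1_c 0.79 [421. 231.] [ 0.609 -0.222  0.097]
side cap1_c 0.96 [353. 300.] [ 0.601 -0.228  0.097]
top cap2_c 0.59 [344. 224.] [ 0.609 -0.08   0.097]
side cap2_c 0.85 [332. 238.] [ 0.617 -0.089  0.097]
side cap2_c 0.71 [206. 211.] [0.412 0.054 0.097]
top cap3_c 0.85 [282. 212.] [0.62  0.035 0.097]
side cap3_c 0.78 [309. 188.] [0.622 0.045 0.097]
side cap3_c 0.27 [325. 269.] [ 0.579 -0.151  0.097]
top tube2_c 0.61 [330. 322.] [ 0.429 -0.071  0.06 ]
side tube2_c 0.64 [230. 270.] [ 0.424 -0.07   0.06 ]
side tube2_c 0.63 [333. 240.] [ 0.63  -0.067  0.06 ]
top tube3_c 0.93 [244. 320.] [0.418 0.087 0.06 ]
top tube3_c 0.33 [347. 223.] [ 0.619 -0.086  0.06 ]
side duct 0.84 [327. 271.] [ 0.61  -0.094  0.   ]
A [0.65033747 0.04483912 0.138     ] [0.58436147 0.02456924 0.138     ]
B [ 0.63115647 -0.06396288  0.138     ] [ 0.57908833 -0.10523469  0.138     ]
C [ 0.63172614 -0.21926339  0.138     ] [ 0.56700842 -0.19981318  0.138     ]
[0.673 0.374 0.03 ]
[0.664 0.231 0.03 ]
[0.382 0.257 0.03 ]
[0.393 0.4   0.03 ]
[0.685 0.096 0.05 ]
[ 0.662 -0.285  0.05 ]
[ 0.532 -0.274  0.05 ]
[0.556 0.105 0.05 ]
```

View pics/crop1.png

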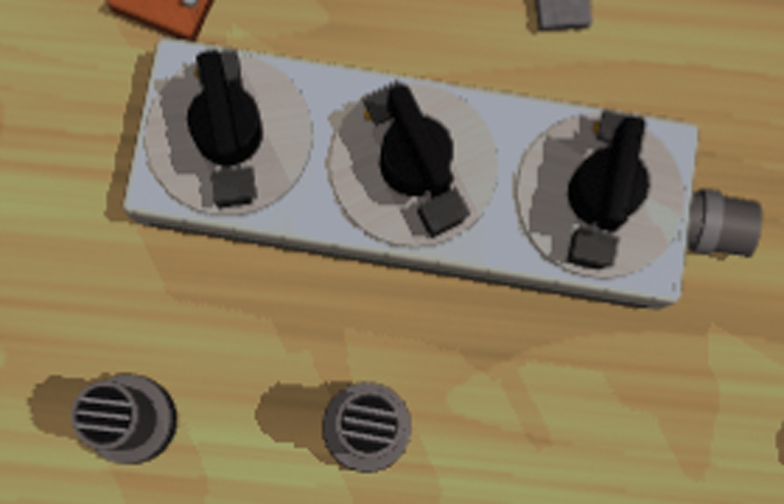

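Two tubes are standing, so I'll open ports 3 and 2 (nearest the tray) and leave port 1 locked. The duct corners give P3≈(.617,.040) and P2≈(.609,-.089), matching the networks. I'll move above P3 and look from near.

Call:
{"method": "arm_command", "body": {"steps": [{"claw": 1,"delta_pos": [0.033,-0.0225,-0.004],"roll": 0},{"claw": 1,"delta_pos": [0.033,-0.0225,-0.004],"roll": 0},{"claw": 1,"delta_pos": [0.033,-0.0225,-0.004],"roll": 0},{"claw": 1,"delta_pos": [0.033,-0.0225,-0.004],"roll": 0},{"claw": 1,"delta_pos": [0.033,-0.0225,-0.004],"roll": 0},{"claw": 1,"delta_pos": [0.033,-0.0225,-0.004],"roll": 0},{"claw": 1,"delta_pos": [0.033,-0.0225,-0.004],"roll": 0},{"claw": 1,"delta_pos": [0.033,-0.0225,-0.004],"roll": 0},{"claw": 1,"delta_pos": [0.033,-0.0225,-0.004],"roll": 0},{"claw": 1,"delta_pos": [0.033,-0.0225,-0.004],"roll": 0},{"claw": 1,"delta_pos": [0.033,-0.0225,-0.004],"roll": 0},{"claw": 1,"delta_pos": [0.033,-0.0225,-0.004],"roll": 0},{"claw": 1,"delta_pos": [0.033,-0.0225,-0.004],"roll": 0},{"claw": 1,"delta_pos": [0.033,-0.0225,-0.004],"roll": 0},{"claw": 1,"delta_pos": [0.033,-0.0225,-0.004],"roll": 0},{"claw": 1,"delta_pos": [0.033,-0.0225,-0.004],"roll": 0},{"claw": 1,"delta_pos": [0.033,-0.0225,-0.004],"roll": 0},{"claw": 1,"delta_pos": [0.033,-0.0225,-0.004],"roll": 0},{"claw": 1,"delta_pos": [0,0,0],"roll": 0},{"claw": 1,"delta_pos": [0,0,0],"roll": 0}]}}

```text
clock: 3.9
position: [0.6167, 0.0369, 0.2853]
eef_rot: [0.986, 0.169, -0.001, 0.0]
force: [0.3, -0.1, -0.4]
width: 0.999
grasp_force: 0.0
```

```bash
cat >> h.py <<'E'
def pose():
    s=manip.observe(); r=R.from_quat(s["eef_rot"]); M=r.as_matrix()
    return s,np.array(s["position"]),M,np.degrees(np.arctan2(M[1,0],M[0,0]))
def plan(x,y,z,yaw=None):
    s,p,M,yw=pose(); d=M.T@(np.array([x,y,z])-p)
    print("at",np.round(p,4),"yaw %.1f"%yw,"tilt %.2f"%np.degrees(np.arccos(-M[2,2])),"delta",np.round(d,4),"len %.3f"%np.linalg.norm(d), "roll",None if yaw is None else round(yw-yaw,1),"t %.1f w %.3f F"%(s["clock"],s["width"]),np.round(s["force"],1),"q6 %.2f"%s["joint_pos"][5])
E
python3 - <<'E'
from h import *
plan(.617,.04,.28,17)
c=manip.camera("wrist"); save(c,"w1.png"); print(np.round(c["cam_to_world"],3).tolist(),c["vertical_fov"])
for t,z in (("cap3_c",.097),("port3_seat",.056)):
    for r in manip.pinpoint(t,"wrist"): print(t,r["conf"],np.round(r["uv"]),np.round(at(c,r["uv"],z),4))
E
```

```text
at [0.6167 0.0369 0.2853] yaw 19.4 tilt 0.08 delta [ 0.0013 -0.0028  0.0053] len 0.006 roll 2.4 t 3.9 w 0.999 F [ 0.3 -0.1 -0.4] q6 1.27
[[0.332, -0.905, -0.266, 0.691], [-0.943, -0.318, -0.094, 0.063], [0.0, 0.282, -0.959, 0.457], [0.0, 0.0, 0.0, 1.0]] 70.37091184129852
cap3_c 0.73 [319. 216.] [0.6167 0.039  0.097 ]
```

View pics/w1.png

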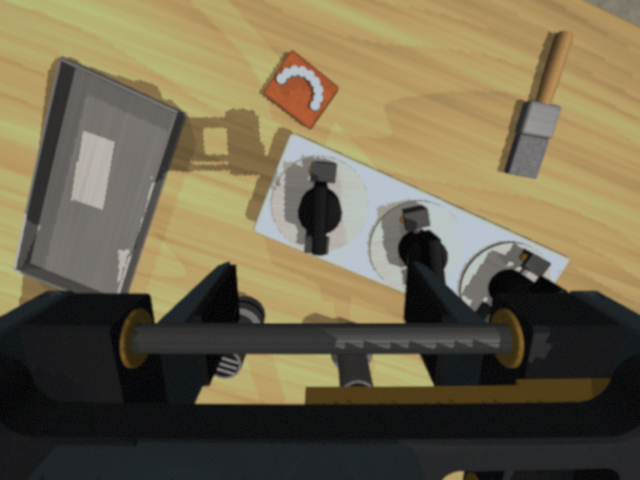

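Run:
```python
from h import *
c=manip.camera("wrist")
im=c["pixels"][145:275,255:385]
cv2.imwrite("pics/w1c.png",cv2.resize(im[:,:,::-1],None,fx=4.5,fy=4.5,interpolation=cv2.INTER_CUBIC))
def model(xy,yaw):
    u=np.array([np.cos(yaw),np.sin(yaw)])
    return {k:np.round(proj(c,[*(xy+r*u),z]),0) for k,r,z in (("h+",.035,.138),("h-",-.035,.138),("c+",.0415,.081),("c-",-.0415,.081))}
for y in (10,14,18,22,26): print(y,model(np.array([.617,.039]),np.radians(y)))
```

```text
10 {'h+': array([324., 187.]), 'h-': array([312., 257.]), 'c+': array([324., 174.]), 'c-': array([313., 246.])}
14 {'h+': array([321., 187.]), 'h-': array([315., 257.]), 'c+': array([322., 174.]), 'c-': array([315., 246.])}
18 {'h+': array([319., 187.]), 'h-': array([317., 257.]), 'c+': array([319., 174.]), 'c-': array([318., 246.])}
22 {'h+': array([316., 187.]), 'h-': array([320., 257.]), 'c+': array([316., 174.]), 'c-': array([320., 246.])}
26 {'h+': array([313., 187.]), 'h-': array([322., 257.]), 'c+': array([314., 174.]), 'c-': array([323., 246.])}
```

View pics/w1c.png

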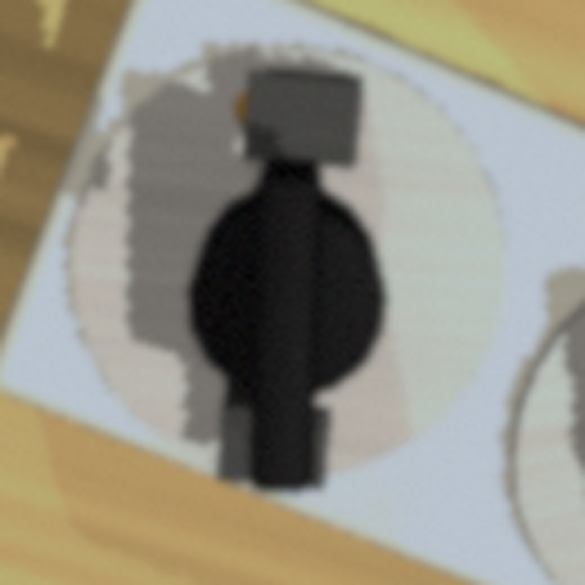

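The crop shows the P3 handle running from (320,182) to (318,252), with claws at (323,171) and (315,243). That gives yaw ≈16° and centre ≈(.620,.040). Now descend and grip.

Call:
{"method": "arm_command", "body": {"steps": [{"claw": 1,"delta_pos": [0.004,-0.0014,0.01],"roll": 3.5},{"claw": 1,"delta_pos": [0,0,0.03],"roll": 0},{"claw": 1,"delta_pos": [0,0,0.03],"roll": 0},{"claw": 1,"delta_pos": [0,0,0.03],"roll": 0},{"claw": 1,"delta_pos": [0,0,0.03],"roll": 0},{"claw": 1,"delta_pos": [0,0,0.02],"roll": 0},{"claw": 1,"delta_pos": [0,0,0.02],"roll": 0},{"claw": 1,"delta_pos": [0,0,0.009],"roll": 0},{"claw": 1,"delta_pos": [0,0,0],"roll": 0},{"claw": 1,"delta_pos": [0,0,0],"roll": 0}]}}

```text
clock: 5.1
position: [0.6206, 0.0387, 0.108]
eef_rot: [0.99, 0.138, 0.001, 0.0]
force: [0.8, 0.2, -0.0]
width: 1.002
grasp_force: 0.0
```

Call:
{"method": "arm_command", "body": {"steps": [{"claw": 0,"delta_pos": [0,0,0],"roll": 0},{"claw": 0,"delta_pos": [0,0,0],"roll": 0},{"claw": 0,"delta_pos": [0,0,0],"roll": 0},{"claw": 0,"delta_pos": [0,0,0],"roll": 0},{"claw": 0,"delta_pos": [0,0,0],"roll": 0},{"claw": 0,"delta_pos": [0,0,0],"roll": 0},{"claw": 0,"delta_pos": [0,0,0],"roll": 0},{"claw": 0,"delta_pos": [0,0,0],"roll": 0},{"claw": 0,"delta_pos": [0,0,0],"roll": 0},{"claw": 0,"delta_pos": [0,0,0],"roll": 0}], "squeeze": 20}}

```text
clock: 6.1
position: [0.6201, 0.0392, 0.1069]
eef_rot: [0.99, 0.138, 0.0, -0.0]
force: [-0.1, 0.2, -0.1]
width: 0.154
grasp_force: 2.4
```

Run:
```python
from h import *
plan(.62,.0395,.106,16); s=manip.observe(); print(s["force"],s["moment"],s["grasp_force"],s["width"]*91)
```

```text
at [0.6201 0.0392 0.1069] yaw 15.9 tilt 0.01 delta [-0.     -0.0004  0.0009] len 0.001 roll -0.1 t 6.1 w 0.154 F [-0.1  0.2 -0.1] q6 1.34
[-0.073238    0.16550937 -0.14118506] [ 0.12806846 -0.04532778 -0.00137287] 2.3603015765547752 14.025625437922791
```

Call:
{"method": "arm_command", "body": {"steps": [{"claw": 0,"delta_pos": [0,0,0],"roll": 0},{"claw": 0,"delta_pos": [0,0,0],"roll": 0},{"claw": 0,"delta_pos": [0,0,0],"roll": 0},{"claw": 0,"delta_pos": [0,0,0],"roll": -5},{"claw": 0,"delta_pos": [0,0,0],"roll": -5},{"claw": 0,"delta_pos": [0,0,0],"roll": -5},{"claw": 0,"delta_pos": [0,0,0],"roll": -5},{"claw": 0,"delta_pos": [0,0,0],"roll": -5},{"claw": 0,"delta_pos": [0,0,0],"roll": -5}]}}

```text
clock: 7.0
position: [0.62, 0.039, 0.1068]
eef_rot: [0.92, 0.391, -0.0, 0.0]
force: [0.2, -0.3, -0.9]
width: 0.154
grasp_force: 20.0
```

Call:
{"method": "arm_command", "body": {"steps": [{"claw": 0,"delta_pos": [0,0,0],"roll": -5},{"claw": 0,"delta_pos": [0,0,0],"roll": -5},{"claw": 0,"delta_pos": [0,0,0],"roll": -5},{"claw": 0,"delta_pos": [0,0,0],"roll": -5},{"claw": 0,"delta_pos": [0,0,0],"roll": -5},{"claw": 0,"delta_pos": [0,0,0],"roll": -5},{"claw": 0,"delta_pos": [0,0,0],"roll": -5},{"claw": 0,"delta_pos": [0,0,0],"roll": -5},{"claw": 0,"delta_pos": [0,0,0],"roll": 0},{"claw": 0,"delta_pos": [0,0,0],"roll": 0}]}}

```text
clock: 8.0
position: [0.62, 0.0391, 0.1068]
eef_rot: [0.733, 0.68, -0.0, -0.0]
force: [-0.4, 0.5, -1.0]
width: 0.145
grasp_force: 20.0
```

Run:
```python
from h import *
plan(.62,.0395,.22); s=manip.observe(); print(s["force"],s["moment"],s["grasp_force"],s["width"]*91)
```

```text
at [0.62   0.0391 0.1068] yaw 85.7 tilt 0.01 delta [ 4.000e-04 -1.000e-04 -1.132e-01] len 0.113 roll None t 8.0 w 0.145 F [-0.4  0.5 -1. ] q6 0.12
[-0.41838912  0.47751904 -0.951115  ] [-0.03577285 -0.06576378 -0.06251009] 19.998551309108734 13.210057368320038
```

Call:
{"method": "arm_command", "body": {"steps": [{"claw": 0,"delta_pos": [0,0,-0.01],"roll": 0},{"claw": 0,"delta_pos": [0,0,-0.01],"roll": 0},{"claw": 0,"delta_pos": [0,0,-0.01],"roll": 0},{"claw": 0,"delta_pos": [0,0,-0.02],"roll": 0},{"claw": 0,"delta_pos": [0,0,-0.02],"roll": 0},{"claw": 0,"delta_pos": [0,0,-0.02],"roll": 0},{"claw": 0,"delta_pos": [0,0,-0.01],"roll": 0},{"claw": 0,"delta_pos": [0,0,0],"roll": 0},{"claw": 0,"delta_pos": [0,0,0],"roll": 0}]}}

```text
clock: 8.9
position: [0.6198, 0.0391, 0.2066]
eef_rot: [0.732, 0.681, -0.0, -0.0]
force: [0.0, -0.5, -0.4]
width: 0.154
grasp_force: 20.0
```

Call:
{"method": "arm_command", "body": {"steps": [{"claw": 0,"delta_pos": [0.03,-0.004,0],"roll": 0},{"claw": 0,"delta_pos": [0.03,-0.004,0],"roll": 0},{"claw": 0,"delta_pos": [0.03,-0.004,0],"roll": 0},{"claw": 0,"delta_pos": [0.03,-0.004,0],"roll": 0},{"claw": 0,"delta_pos": [0.03,-0.004,0],"roll": 0},{"claw": 0,"delta_pos": [0.03,-0.004,0],"roll": 0},{"claw": 0,"delta_pos": [0.03,-0.004,0],"roll": 0},{"claw": 0,"delta_pos": [0.03,-0.004,0],"roll": 0},{"claw": 0,"delta_pos": [0.03,-0.004,0],"roll": 0},{"claw": 0,"delta_pos": [0,0,0],"roll": 0},{"claw": 0,"delta_pos": [0,0,0],"roll": 0},{"claw": 0,"delta_pos": [0,0,0],"roll": 0}]}}

```text
clock: 10.1
position: [0.6035, 0.31, 0.206]
eef_rot: [0.732, 0.681, -0.001, 0.0]
force: [1.3, 0.5, -1.8]
width: 0.151
grasp_force: 20.0
```

Run:
```python
from h import *
plan(.604,.311,.055,85); 
c=manip.camera("top"); save(c,"top2.png")
for t,z in (("port3_seat",.056),("port2_seat",.056),("cap3_c",.197),("cap2_c",.097),("tray",0),("tube2_c",.06),("tube3_c",.06)):
    for r in manip.pinpoint(t,"top"): print(t,round(r["conf"],2),np.round(r["uv"]),np.round(at(c,r["uv"],z),4))
```

```text
at [0.6035 0.31   0.206 ] yaw 85.8 tilt 0.12 delta [0.0013 0.0007 0.151 ] len 0.151 roll 0.8 t 10.1 w 0.151 F [ 1.3  0.5 -1.8] q6 0.53
port3_seat 0.68 [279. 220.] [0.6144 0.0449 0.056 ]
port2_seat 0.79 [345. 232.] [ 0.6029 -0.0843  0.056 ]
cap3_c 0.65 [114. 190.] [0.6054 0.309  0.197 ]
cap2_c 0.85 [345. 223.] [ 0.6099 -0.0826  0.097 ]
tray 0.9 [144. 253.] [0.5323 0.3203 0.    ]
tube2_c 0.82 [328. 321.] [ 0.4322 -0.068   0.06  ]
tube3_c 0.58 [245. 318.] [0.4223 0.0852 0.06  ]
```

View pics/top2.png

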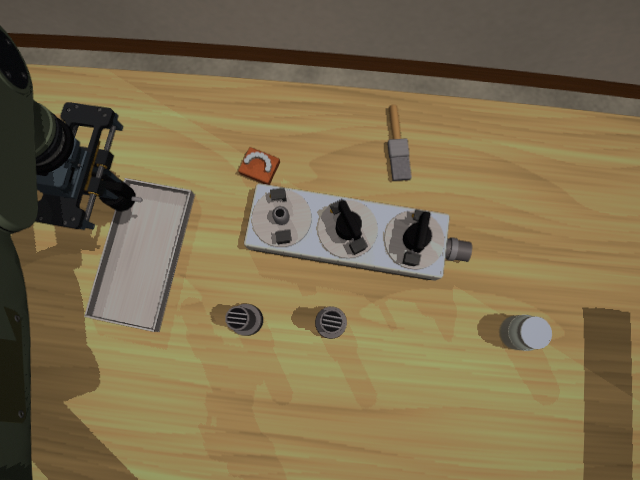

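The cap is held over the tray and P3's bare spigot shows at (281,214). Tubes are unmoved. Lowering now.

Call:
{"method": "arm_command", "body": {"steps": [{"claw": 0,"delta_pos": [0.001,0,0.03],"roll": 0},{"claw": 0,"delta_pos": [0,0,0.03],"roll": 0},{"claw": 0,"delta_pos": [0,0,0.03],"roll": 0},{"claw": 0,"delta_pos": [0,0,0.03],"roll": 0},{"claw": 0,"delta_pos": [0,0,0.015],"roll": 0},{"claw": 0,"delta_pos": [0,0,0.008],"roll": 0},{"claw": 0,"delta_pos": [0,0,0.004],"roll": 0},{"claw": 0,"delta_pos": [0,0,0.003],"roll": 0},{"claw": 0,"delta_pos": [0,0,0],"roll": 0},{"claw": 0,"delta_pos": [0,0,0],"roll": 0},{"claw": 0,"delta_pos": [0,0,0],"roll": 0}]}}

```text
clock: 11.6
position: [0.6042, 0.3122, 0.0577]
eef_rot: [0.732, 0.681, 0.001, 0.0]
force: [0.1, 0.6, -0.3]
width: 0.152
grasp_force: 20.0
```

Call:
{"method": "arm_command", "body": {"steps": [{"claw": 0,"delta_pos": [0,0,0.002],"roll": 0},{"claw": 0,"delta_pos": [0,0,0.001],"roll": 0},{"claw": 0,"delta_pos": [0,0,0],"roll": 0},{"claw": 0,"delta_pos": [0,0,0],"roll": 0}]}}

```text
clock: 12.0
position: [0.6039, 0.3121, 0.0547]
eef_rot: [0.732, 0.681, 0.0, 0.0]
force: [-0.8, 0.2, 4.6]
width: 0.154
grasp_force: 20.0
```

Call:
{"method": "arm_command", "body": {"steps": [{"claw": 0.5,"delta_pos": [0,0,0],"roll": 0},{"claw": 0.5,"delta_pos": [0,0,0],"roll": 0},{"claw": 0.5,"delta_pos": [0,0,0],"roll": 0},{"claw": 0.5,"delta_pos": [0,0,0],"roll": 0},{"claw": 0.5,"delta_pos": [0,0,-0.02],"roll": 0},{"claw": 0.5,"delta_pos": [0,0,-0.03],"roll": 0},{"claw": 0.5,"delta_pos": [0,0,-0.04],"roll": 0},{"claw": 0.5,"delta_pos": [0,0,-0.045],"roll": 0},{"claw": 0.5,"delta_pos": [0,0,-0.045],"roll": 0},{"claw": 0.5,"delta_pos": [0,0,-0.045],"roll": 0}]}}

```text
clock: 13.0
position: [0.6035, 0.3119, 0.2807]
eef_rot: [0.732, 0.681, -0.0, 0.0]
force: [0.8, 0.8, -0.0]
width: 0.501
grasp_force: 0.0
```

Call:
{"method": "arm_command", "body": {"steps": [{"claw": 1,"delta_pos": [-0.04,0.0036,0],"roll": 0},{"claw": 1,"delta_pos": [-0.04,0.0036,0],"roll": 0},{"claw": 1,"delta_pos": [-0.04,0.0036,0],"roll": 0},{"claw": 1,"delta_pos": [-0.04,0.0036,0],"roll": 0},{"claw": 1,"delta_pos": [-0.04,0.0036,0],"roll": 0},{"claw": 1,"delta_pos": [-0.04,0.0036,0],"roll": 0},{"claw": 1,"delta_pos": [-0.04,0.0036,0],"roll": 0},{"claw": 1,"delta_pos": [-0.04,0.0036,0],"roll": 0},{"claw": 1,"delta_pos": [-0.04,0.0036,0],"roll": 0},{"claw": 1,"delta_pos": [-0.04,0.0036,0],"roll": 0},{"claw": 1,"delta_pos": [0,0,0],"roll": 8},{"claw": 1,"delta_pos": [0,0,0],"roll": 8},{"claw": 1,"delta_pos": [0,0,0],"roll": 8},{"claw": 1,"delta_pos": [0,0,0],"roll": 8},{"claw": 1,"delta_pos": [0,0,0],"roll": 8},{"claw": 1,"delta_pos": [0,0,0],"roll": 8},{"claw": 1,"delta_pos": [0,0,0],"roll": 0},{"claw": 1,"delta_pos": [0,0,0],"roll": 0}]}}

```text
clock: 14.8
position: [0.6107, -0.0895, 0.2788]
eef_rot: [0.945, 0.326, -0.0, -0.0]
force: [0.3, -0.5, 0.2]
width: 0.999
grasp_force: 0.0
```

Run:
```python
from h import *
plan(.611,-.0895,.107,37)
c=manip.camera("wrist")
for t,z in (("cap2_c",.097),("cap3_c",.045),("port3_seat",.056),("tube2_c",.06)):
    for r in manip.pinpoint(t,"wrist"): print(t,r["conf"],np.round(r["uv"]),np.round(at(c,r["uv"],z),4))
u0,v0=np.round(proj(c,[.611,-.0895,.1])).astype(int); print(u0,v0)
x,y=max(u0-65,0),max(v0-65,0)
im=c["pixels"][y:y+130,x:x+130].copy(); print("origin",x,y)
cv2.imwrite("pics/w2c.png",cv2.resize(im[:,:,::-1],None,fx=4.5,fy=4.5,interpolation=cv2.INTER_CUBIC))
for yw in (30,34,38,42):
    u=np.array([np.cos(np.radians(yw)),np.sin(np.radians(yw))])
    print(yw,[np.round((proj(c,[*(np.array([.611,-.0895])+r*u),z])-[x,y])*4.5) for r,z in ((.035,.138),(-.035,.138),(.0415,.081),(-.0415,.081),(0,.056))])
```

```text
at [ 0.6107 -0.0895  0.2788] yaw 38.0 tilt 0.01 delta [0.0003 0.0002 0.1718] len 0.172 roll 1.0 t 14.8 w 0.999 F [ 0.3 -0.5  0.2] q6 0.74
cap2_c 0.92 [323. 218.] [ 0.6118 -0.0911  0.097 ]
cap2_c 0.17 [14. 47.] [0.5625 0.2429 0.097 ]
cap3_c 0.55 [236. 133.] [0.62   0.0403 0.045 ]
port3_seat 0.83 [234. 135.] [0.6183 0.0388 0.056 ]
321 218
origin 256 153
30 [array([318., 167.]), array([272., 488.]), array([318., 107.]), array([272., 435.]), array([294., 256.])]
34 [array([306., 166.]), array([283., 489.]), array([306., 105.]), array([283., 436.]), array([294., 256.])]
38 [array([294., 166.]), array([295., 489.]), array([294., 105.]), array([294., 436.]), array([294., 256.])]
42 [array([282., 166.]), array([306., 489.]), array([282., 105.]), array([306., 436.]), array([294., 256.])]
```

View pics/w2c.png

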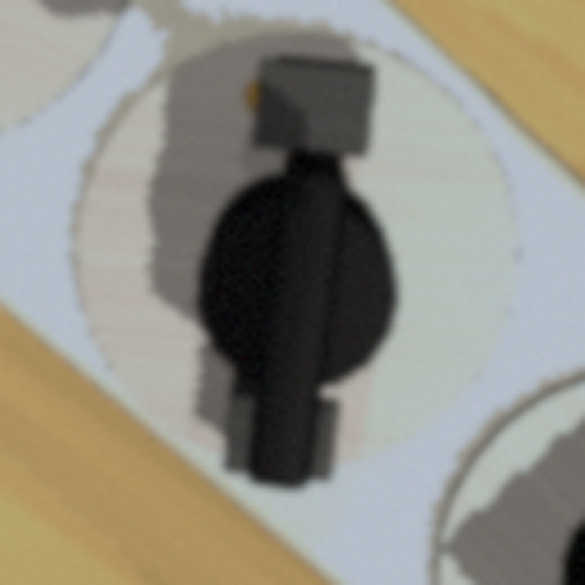

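The P2 handle matches yaw ≈32° with the centre at (.611,-.090). Descend, grip and turn.

Call:
{"method": "arm_command", "body": {"steps": [{"claw": 1,"delta_pos": [0.001,0.0005,0.01],"roll": 6},{"claw": 1,"delta_pos": [0,0,0.03],"roll": 0},{"claw": 1,"delta_pos": [0,0,0.03],"roll": 0},{"claw": 1,"delta_pos": [0,0,0.03],"roll": 0},{"claw": 1,"delta_pos": [0,0,0.03],"roll": 0},{"claw": 1,"delta_pos": [0,0,0.02],"roll": 0},{"claw": 1,"delta_pos": [0,0,0.015],"roll": 0},{"claw": 1,"delta_pos": [0,0,0.007],"roll": 0},{"claw": 1,"delta_pos": [0,0,0],"roll": 0},{"claw": 1,"delta_pos": [0,0,0],"roll": 0}]}}

```text
clock: 16.05
position: [0.6125, -0.0894, 0.1077]
eef_rot: [0.962, 0.275, 0.001, 0.0]
force: [0.9, 0.6, -1.0]
width: 1.001
grasp_force: 0.0
```

Call:
{"method": "arm_command", "body": {"steps": [{"claw": 0,"delta_pos": [0,0,0],"roll": 0},{"claw": 0,"delta_pos": [0,0,0],"roll": 0},{"claw": 0,"delta_pos": [0,0,0],"roll": 0},{"claw": 0,"delta_pos": [0,0,0],"roll": 0},{"claw": 0,"delta_pos": [0,0,0],"roll": 0},{"claw": 0,"delta_pos": [0,0,0],"roll": 0},{"claw": 0,"delta_pos": [0,0,0],"roll": 0},{"claw": 0,"delta_pos": [0,0,0],"roll": 0},{"claw": 0,"delta_pos": [0,0,0],"roll": 0},{"claw": 0,"delta_pos": [0,0,0],"roll": 0},{"claw": 0,"delta_pos": [0,0,0],"roll": 0},{"claw": 0,"delta_pos": [0,0,0],"roll": 0},{"claw": 0,"delta_pos": [0,0,0],"roll": 0}], "squeeze": 20}}

```text
clock: 17.35
position: [0.6118, -0.0893, 0.1069]
eef_rot: [0.962, 0.274, -0.0, 0.0]
force: [-0.0, 0.1, -0.1]
width: 0.152
grasp_force: 20.0
```

Call:
{"method": "arm_command", "body": {"steps": [{"claw": 0,"delta_pos": [0,0,0],"roll": -5},{"claw": 0,"delta_pos": [0,0,0],"roll": -5},{"claw": 0,"delta_pos": [0,0,0],"roll": -5},{"claw": 0,"delta_pos": [0,0,0],"roll": -5},{"claw": 0,"delta_pos": [0,0,0],"roll": -5},{"claw": 0,"delta_pos": [0,0,0],"roll": -5},{"claw": 0,"delta_pos": [0,0,0],"roll": -5},{"claw": 0,"delta_pos": [0,0,0],"roll": -5},{"claw": 0,"delta_pos": [0,0,0],"roll": -5},{"claw": 0,"delta_pos": [0,0,0],"roll": -5},{"claw": 0,"delta_pos": [0,0,0],"roll": -5},{"claw": 0,"delta_pos": [0,0,0],"roll": -5},{"claw": 0,"delta_pos": [0,0,0],"roll": -5},{"claw": 0,"delta_pos": [0,0,0],"roll": 0},{"claw": 0,"delta_pos": [0,0,0],"roll": 0}]}}

```text
clock: 18.85
position: [0.6118, -0.0893, 0.1069]
eef_rot: [0.664, 0.748, -0.0, -0.0]
force: [-0.0, -0.3, 0.3]
width: 0.153
grasp_force: 20.0
```

Run:
```python
from h import *
plan(.611,-.09,.207,85); s=manip.observe(); print(s["force"],s["moment"],s["grasp_force"],s["width"]*91)
```

```text
at [ 0.6118 -0.0893  0.1069] yaw 96.7 tilt 0.00 delta [-0.0006 -0.0009 -0.1001] len 0.100 roll 11.7 t 18.9 w 0.153 F [-0.  -0.3  0.3] q6 -0.28
[-0.00505804 -0.3487242   0.31329491] [ 0.0308549  -0.11912297 -0.01061422] 19.99994158744812 13.899467674546312
```

Call:
{"method": "arm_command", "body": {"steps": [{"claw": 0,"delta_pos": [0,0,-0.01],"roll": 0},{"claw": 0,"delta_pos": [0,0,-0.01],"roll": 0},{"claw": 0,"delta_pos": [0,0,-0.01],"roll": 0},{"claw": 0,"delta_pos": [0,0,-0.02],"roll": 0},{"claw": 0,"delta_pos": [0,0,-0.02],"roll": 0},{"claw": 0,"delta_pos": [0,0,-0.02],"roll": 0},{"claw": 0,"delta_pos": [0,0,-0.02],"roll": 0},{"claw": 0,"delta_pos": [0,0,0],"roll": 6},{"claw": 0,"delta_pos": [0,0,0],"roll": 5.7}]}}

```text
clock: 19.75
position: [0.6124, -0.0894, 0.2191]
eef_rot: [0.738, 0.675, 0.001, 0.001]
force: [0.6, 0.5, -1.0]
width: 0.152
grasp_force: 20.0
```

Call:
{"method": "arm_command", "body": {"steps": [{"claw": 0,"delta_pos": [0.0331,-0.0161,0],"roll": 0},{"claw": 0,"delta_pos": [0.0331,-0.0161,0],"roll": 0},{"claw": 0,"delta_pos": [0.0331,-0.0161,0],"roll": 0},{"claw": 0,"delta_pos": [0.0331,-0.0161,0],"roll": 0},{"claw": 0,"delta_pos": [0.0331,-0.0161,0],"roll": 0},{"claw": 0,"delta_pos": [0.0331,-0.0161,0],"roll": 0},{"claw": 0,"delta_pos": [0.0331,-0.0161,0],"roll": 0},{"claw": 0,"delta_pos": [0.0331,-0.0161,0],"roll": 0},{"claw": 0,"delta_pos": [0.0331,-0.0161,0],"roll": 0},{"claw": 0,"delta_pos": [0.0331,-0.0161,0],"roll": 0},{"claw": 0,"delta_pos": [0.0331,-0.0161,0],"roll": 0},{"claw": 0,"delta_pos": [0.0331,-0.0161,0],"roll": 0},{"claw": 0,"delta_pos": [0,0,0],"roll": 0},{"claw": 0,"delta_pos": [0,0,0],"roll": 0}]}}

```text
clock: 21.15
position: [0.4527, 0.3232, 0.2176]
eef_rot: [0.736, 0.677, 0.0, 0.0]
force: [-0.3, -0.9, -1.5]
width: 0.152
grasp_force: 20.0
```

Run:
```python
from h import *
plan(.454,.323,.055,85)
c=manip.camera("top"); save(c,"top3.png")
for t,z in (("port2_seat",.056),("cap2_c",.2),("cap3_c",.045),("tube2_c",.06),("tube3_c",.06)):
    for r in manip.pinpoint(t,"top"): print(t,round(r["conf"],2),np.round(r["uv"]),np.round(at(c,r["uv"],z),4))
```

```text
at [0.4527 0.3232 0.2176] yaw 85.3 tilt 0.06 delta [-0.      0.0011  0.1626] len 0.163 roll 0.3 t 21.1 w 0.152 F [-0.3 -0.9 -1.5] q6 0.68
port2_seat 0.7 [348. 231.] [ 0.6047 -0.0911  0.056 ]
port2_seat 0.58 [418. 231.] [ 0.6183 -0.224   0.056 ]
cap2_c 0.55 [ 80. 278.] [0.4533 0.3333 0.2   ]
cap3_c 0.93 [146. 215.] [0.6014 0.3127 0.045 ]
cap3_c 0.31 [516. 330.] [ 0.4481 -0.4217  0.045 ]
tube2_c 0.69 [329. 322.] [ 0.4291 -0.0705  0.06  ]
tube2_c 0.53 [145. 213.] [0.602  0.3077 0.06  ]
tube3_c 0.69 [244. 319.] [0.4198 0.0877 0.06  ]
tube3_c 0.21 [417. 234.] [ 0.6104 -0.2216  0.06  ]
```

View pics/top3.png

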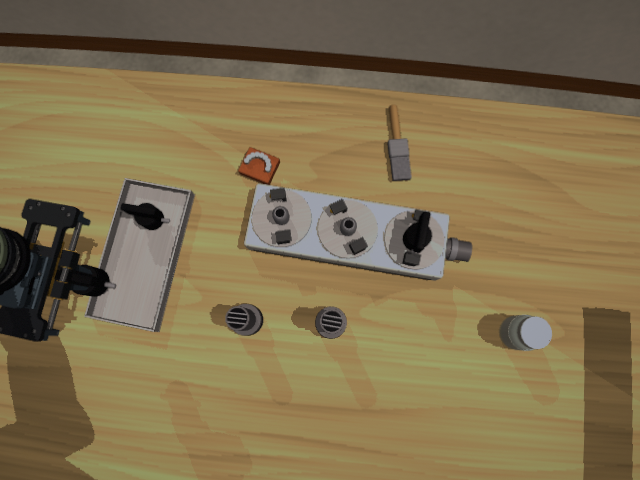

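Cap 3 stands in the tray at (150,215), the second cap is held over the tray, and both spigots are bare. Setting it down.

Call:
{"method": "arm_command", "body": {"steps": [{"claw": 0,"delta_pos": [0,0.001,0.03],"roll": 0},{"claw": 0,"delta_pos": [0,0,0.03],"roll": 0},{"claw": 0,"delta_pos": [0,0,0.03],"roll": 0},{"claw": 0,"delta_pos": [0,0,0.03],"roll": 0},{"claw": 0,"delta_pos": [0,0,0.02],"roll": 0},{"claw": 0,"delta_pos": [0,0,0.012],"roll": 0},{"claw": 0,"delta_pos": [0,0,0.005],"roll": 0},{"claw": 0,"delta_pos": [0,0,0.003],"roll": 0},{"claw": 0,"delta_pos": [0,0,0.002],"roll": 0},{"claw": 0,"delta_pos": [0,0,0.001],"roll": 0},{"claw": 0,"delta_pos": [0,0,0],"roll": 0},{"claw": 0,"delta_pos": [0,0,0],"roll": 0},{"claw": 0,"delta_pos": [0,0,0],"roll": 0}]}}

```text
clock: 22.75
position: [0.4545, 0.323, 0.0549]
eef_rot: [0.736, 0.677, 0.001, 0.0]
force: [0.0, -0.6, 6.4]
width: 0.149
grasp_force: 20.0
```

Call:
{"method": "arm_command", "body": {"steps": [{"claw": 0.5,"delta_pos": [0,0,0],"roll": 0},{"claw": 0.5,"delta_pos": [0,0,0],"roll": 0},{"claw": 0.5,"delta_pos": [0,0,0],"roll": 0},{"claw": 0.5,"delta_pos": [0,0,0],"roll": 0},{"claw": 0.5,"delta_pos": [0,0,-0.02],"roll": 0},{"claw": 0.5,"delta_pos": [0,0,-0.03],"roll": 0},{"claw": 0.5,"delta_pos": [0,0,-0.04],"roll": 0},{"claw": 0.5,"delta_pos": [0,0,-0.045],"roll": 0},{"claw": 0.5,"delta_pos": [0,0,-0.045],"roll": 0},{"claw": 0.5,"delta_pos": [0,0,-0.045],"roll": 0}]}}

```text
clock: 23.75
position: [0.4535, 0.3225, 0.2806]
eef_rot: [0.736, 0.677, -0.0, 0.0]
force: [1.4, 0.6, -0.1]
width: 0.506
grasp_force: 0.0
```

Call:
{"method": "arm_command", "body": {"steps": [{"claw": 1,"delta_pos": [-0.0298,-0.0017,0],"roll": 0},{"claw": 1,"delta_pos": [-0.0298,-0.0017,0],"roll": 0},{"claw": 1,"delta_pos": [-0.0298,-0.0017,0],"roll": 0},{"claw": 1,"delta_pos": [-0.0298,-0.0017,0],"roll": 0},{"claw": 1,"delta_pos": [-0.0298,-0.0017,0],"roll": 0},{"claw": 1,"delta_pos": [-0.0298,-0.0017,0],"roll": 0},{"claw": 1,"delta_pos": [-0.0298,-0.0017,0],"roll": 0},{"claw": 1,"delta_pos": [-0.0298,-0.0017,0],"roll": 0},{"claw": 1,"delta_pos": [0,0,0],"roll": 0},{"claw": 1,"delta_pos": [0,0,0],"roll": 0}]}}

```text
clock: 24.75
position: [0.4202, 0.0861, 0.279]
eef_rot: [0.737, 0.676, 0.0, -0.0]
force: [-0.0, 0.3, -0.3]
width: 0.997
grasp_force: 0.0
```

Run:
```python
from h import *
plan(.42,.087,.076)
for n in ("wrist","side","top"):
  c=manip.camera(n)
  if n=="wrist": save(c,"w3.png")
  for t,z in (("tube3_c",.06),("tube2_c",.06)):
    for r in manip.pinpoint(t,n): print(n,t,r["conf"],np.round(r["uv"]),np.round(at(c,r["uv"],z),4))
```

```text
at [0.4202 0.0861 0.279 ] yaw 85.1 tilt 0.03 delta [ 0.0008 -0.0003  0.203 ] len 0.203 roll None t 24.8 w 0.997 F [-0.   0.3 -0.3] q6 0.26
wrist tube3_c 0.68 [323. 211.] [0.4214 0.0859 0.06  ]
wrist tube2_c 0.55 [338. 330.] [ 0.427  -0.0725  0.06  ]
side tube3_c 0.69 [208. 212.] [0.4192 0.0828 0.06  ]
side tube2_c 0.63 [346. 186.] [0.7091 0.0569 0.06  ]
side tube2_c 0.57 [232. 270.] [ 0.4259 -0.0717  0.06  ]
top tube3_c 0.64 [246. 318.] [0.4219 0.0833 0.06  ]
top tube2_c 0.73 [329. 321.] [ 0.4316 -0.0699  0.06  ]
```

View pics/w3.png

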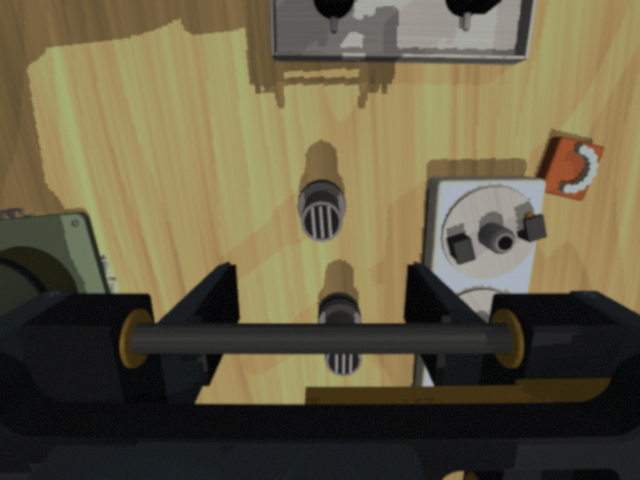

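The wrist view shows tube 3 centred below at (322,215), about (.421,.085). Descend and grip its neck.

Call:
{"method": "arm_command", "body": {"steps": [{"claw": 1,"delta_pos": [-0.001,0.0005,0.03],"roll": 0},{"claw": 1,"delta_pos": [0,0,0.03],"roll": 0},{"claw": 1,"delta_pos": [0,0,0.03],"roll": 0},{"claw": 1,"delta_pos": [0,0,0.03],"roll": 0},{"claw": 1,"delta_pos": [0,0,0.03],"roll": 0},{"claw": 1,"delta_pos": [0,0,0.03],"roll": 0},{"claw": 1,"delta_pos": [0,0,0.015],"roll": 0},{"claw": 1,"delta_pos": [0,0,0.008],"roll": 0},{"claw": 1,"delta_pos": [0,0,0],"roll": 0},{"claw": 1,"delta_pos": [0,0,0],"roll": 0}]}}

```text
clock: 26.2
position: [0.4214, 0.0854, 0.0766]
eef_rot: [0.736, 0.677, 0.001, 0.0]
force: [1.0, -0.7, 0.5]
width: 0.997
grasp_force: 0.0
```

Call:
{"method": "arm_command", "body": {"steps": [{"claw": 0.2,"delta_pos": [0,0,0],"roll": 0},{"claw": 0.2,"delta_pos": [0,0,0],"roll": 0},{"claw": 0.2,"delta_pos": [0,0,0],"roll": 0},{"claw": 0.2,"delta_pos": [0,0,0],"roll": 0},{"claw": 0.2,"delta_pos": [0,0,0],"roll": 0},{"claw": 0.2,"delta_pos": [0,0,0],"roll": 0},{"claw": 0.2,"delta_pos": [0,0,0],"roll": 0},{"claw": 0.2,"delta_pos": [0,0,0],"roll": 0},{"claw": 0.2,"delta_pos": [0,0,0],"roll": 0},{"claw": 0.2,"delta_pos": [0,0,0],"roll": 0}], "squeeze": 20}}

```text
clock: 27.2
position: [0.4205, 0.0852, 0.0759]
eef_rot: [0.736, 0.677, -0.0, -0.0]
force: [-0.7, 1.3, 0.8]
width: 0.456
grasp_force: 20.0
```

Call:
{"method": "arm_command", "body": {"steps": [{"claw": 0.2,"delta_pos": [0,0,-0.01],"roll": 0},{"claw": 0.2,"delta_pos": [0,0,-0.03],"roll": 0},{"claw": 0.2,"delta_pos": [0,0,-0.03],"roll": 0},{"claw": 0.2,"delta_pos": [0,0,-0.03],"roll": 0},{"claw": 0.2,"delta_pos": [0,0,-0.03],"roll": 0},{"claw": 0.2,"delta_pos": [0,0,-0.01],"roll": 0},{"claw": 0.2,"delta_pos": [-0.0042,0.029,0],"roll": 0},{"claw": 0.2,"delta_pos": [-0.0042,0.029,0],"roll": 0},{"claw": 0.2,"delta_pos": [-0.0042,0.029,0],"roll": 0},{"claw": 0.2,"delta_pos": [-0.0042,0.029,0],"roll": 0},{"claw": 0.2,"delta_pos": [-0.0042,0.029,0],"roll": 0},{"claw": 0.2,"delta_pos": [-0.0042,0.029,0],"roll": 0},{"claw": 0.2,"delta_pos": [-0.0042,0.029,0],"roll": 0},{"claw": 0.2,"delta_pos": [0,0,0],"roll": 0},{"claw": 0.2,"delta_pos": [0,0,0],"roll": 0}]}}

```text
clock: 28.7
position: [0.6198, 0.0387, 0.2142]
eef_rot: [0.736, 0.676, -0.001, -0.001]
force: [0.2, 0.7, -2.1]
width: 0.458
grasp_force: 20.0
```

Run:
```python
from h import *
plan(.620,.039,.132)
_,p,M,_=pose(); 
for n in ("side","top","wrist"):
  c=manip.camera(n)
  if n=="side": save(c,"s4.png")
  for t,z in (("tube3_c",.06+p[2]-.0759),("tube2_c",.06)):
    for r in manip.pinpoint(t,n): print(n,t,r["conf"],np.round(r["uv"]),np.round(at(c,r["uv"],z),4))
```

```text
at [0.6198 0.0387 0.2142] yaw 85.1 tilt 0.21 delta [0.0004 0.0005 0.0822] len 0.082 roll None t 28.7 w 0.458 F [ 0.2  0.7 -2.1] q6 0.13
side tube3_c 0.96 [312. 151.] [0.6255 0.0434 0.1983]
side tube2_c 0.89 [234. 270.] [ 0.4292 -0.0709  0.06  ]
top tube2_c 0.97 [330. 321.] [ 0.4317 -0.0721  0.06  ]
```

View pics/s4.png

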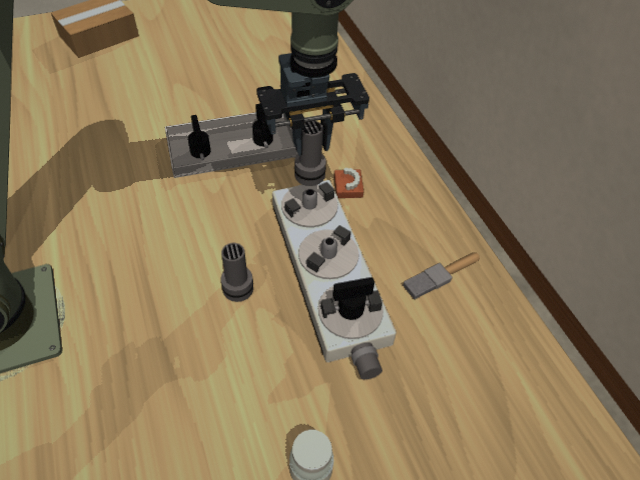

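Upright tube held above the P3 spigot at (311,195); the other tube, (236,270), is unmoved. Lowering onto the spigot in stages.

Call:
{"method": "arm_command", "body": {"steps": [{"claw": 0.2,"delta_pos": [0,0,0.015],"roll": 0},{"claw": 0.2,"delta_pos": [0,0,0.015],"roll": 0},{"claw": 0.2,"delta_pos": [0,0,0.01],"roll": 0},{"claw": 0.2,"delta_pos": [0,0,0.005],"roll": 0},{"claw": 0.2,"delta_pos": [0,0,0.004],"roll": 0},{"claw": 0.2,"delta_pos": [0,0,0.004],"roll": 0},{"claw": 0.2,"delta_pos": [0,0,0],"roll": 0},{"claw": 0.2,"delta_pos": [0,0,0],"roll": 0}]}}

```text
clock: 29.95
position: [0.6206, 0.0388, 0.1633]
eef_rot: [0.736, 0.677, 0.0, 0.0]
force: [0.3, -0.1, -1.8]
width: 0.459
grasp_force: 20.0
```

```bash
python3 -c "
from h import *
plan(.62,.039,.132);print(manip.observe()['moment'])"
```

```text
at [0.6206 0.0388 0.1633] yaw 85.2 tilt 0.04 delta [ 0.0001 -0.0007  0.0313] len 0.031 roll None t 29.9 w 0.459 F [ 0.3 -0.1 -1.8] q6 0.13
[ 0.0001594  -0.10177663 -0.06040008]
```

Call:
{"method": "arm_command", "body": {"steps": [{"claw": 0.2,"delta_pos": [0,0,0.004],"roll": 0},{"claw": 0.2,"delta_pos": [0,0,0.004],"roll": 0},{"claw": 0.2,"delta_pos": [0,0,0.004],"roll": 0},{"claw": 0.2,"delta_pos": [0,0,0.003],"roll": 0},{"claw": 0.2,"delta_pos": [0,0,0],"roll": 0},{"claw": 0.2,"delta_pos": [0,0,0],"roll": 0}]}}

```text
clock: 30.55
position: [0.6204, 0.0388, 0.1478]
eef_rot: [0.736, 0.677, -0.0, 0.0]
force: [0.5, 0.5, -1.2]
width: 0.457
grasp_force: 20.0
```

Free entry, continuing.

Call:
{"method": "arm_command", "body": {"steps": [{"claw": 0.2,"delta_pos": [0,0,0.004],"roll": 0},{"claw": 0.2,"delta_pos": [0,0,0.004],"roll": 0},{"claw": 0.2,"delta_pos": [0,0,0.004],"roll": 0},{"claw": 0.2,"delta_pos": [0,0,0.002],"roll": 0},{"claw": 0.2,"delta_pos": [0,0,0.002],"roll": 0},{"claw": 0.2,"delta_pos": [0,0,0.001],"roll": 0},{"claw": 0.2,"delta_pos": [0,0,0],"roll": 0},{"claw": 0.2,"delta_pos": [0,0,0],"roll": 0}]}}

```text
clock: 31.35
position: [0.6203, 0.0388, 0.1319]
eef_rot: [0.736, 0.677, 0.0, 0.0]
force: [-2.1, 0.3, 5.3]
width: 0.46
grasp_force: 20.0
```

Contact at exactly the expected height. Press slightly, release, and go to tube 2.

Call:
{"method": "arm_command", "body": {"steps": [{"claw": 0.2,"delta_pos": [0,0,0.001],"roll": 0},{"claw": 0.2,"delta_pos": [0,0,0],"roll": 0},{"claw": 0.75,"delta_pos": [0,0,0],"roll": 0},{"claw": 0.75,"delta_pos": [0,0,0],"roll": 0},{"claw": 0.75,"delta_pos": [0,0,0],"roll": 0},{"claw": 0.75,"delta_pos": [0,0,0],"roll": 0},{"claw": 0.75,"delta_pos": [0,0,0],"roll": 0},{"claw": 0.75,"delta_pos": [0,0,-0.01],"roll": 0},{"claw": 0.75,"delta_pos": [0,0,-0.03],"roll": 0},{"claw": 0.75,"delta_pos": [0,0,-0.04],"roll": 0},{"claw": 0.75,"delta_pos": [0,0,-0.04],"roll": 0},{"claw": 0.75,"delta_pos": [0,0,-0.04],"roll": 0}]}}

```text
clock: 32.55
position: [0.6203, 0.0388, 0.2924]
eef_rot: [0.736, 0.677, 0.0, 0.0]
force: [0.7, -0.4, -0.5]
width: 0.75
grasp_force: 0.0
```

Call:
{"method": "arm_command", "body": {"steps": [{"claw": 1,"delta_pos": [-0.018,-0.0259,0],"roll": 0},{"claw": 1,"delta_pos": [-0.018,-0.0259,0],"roll": 0},{"claw": 1,"delta_pos": [-0.018,-0.0259,0],"roll": 0},{"claw": 1,"delta_pos": [-0.018,-0.0259,0],"roll": 0},{"claw": 1,"delta_pos": [-0.018,-0.0259,0],"roll": 0},{"claw": 1,"delta_pos": [-0.018,-0.0259,0],"roll": 0},{"claw": 1,"delta_pos": [-0.018,-0.0259,0],"roll": 0},{"claw": 1,"delta_pos": [0,0,0],"roll": 0},{"claw": 1,"delta_pos": [0,0,0],"roll": 0}]}}

```text
clock: 33.45
position: [0.4293, -0.0716, 0.2909]
eef_rot: [0.737, 0.676, 0.001, 0.001]
force: [0.5, -0.2, 0.7]
width: 1.0
grasp_force: 0.0
```

Run:
```python
from h import *
plan(.429,-.071,.076)
for n in ("wrist","side","top"):
  c=manip.camera(n); save(c,n+"5.png")
  for t,z in (("tube2_c",.06),("tube3_c",.116)):
    for r in manip.pinpoint(t,n): print(n,t,r["conf"],np.round(r["uv"]),np.round(at(c,r["uv"],z),4))
```

```text
at [ 0.4293 -0.0716  0.2909] yaw 85.1 tilt 0.14 delta [ 0.0005 -0.0009  0.2149] len 0.215 roll None t 33.5 w 1.000 F [ 0.5 -0.2  0.7] q6 -0.11
wrist tube2_c 0.61 [324. 208.] [ 0.4332 -0.0712  0.06  ]
wrist tube3_c 0.92 [515.  87.] [0.6237 0.0405 0.116 ]
side tube2_c 0.7 [232. 271.] [ 0.4253 -0.0732  0.06  ]
side tube2_c 0.47 [308. 188.] [0.6317 0.079  0.06  ]
side tube3_c 0.63 [309. 186.] [0.6172 0.0342 0.116 ]
side tube3_c 0.25 [306. 202.] [ 0.5972 -0.003   0.116 ]
top tube3_c 0.89 [279. 209.] [0.6196 0.0395 0.116 ]
top tube3_c 0.29 [148. 253.] [0.517 0.265 0.116]
```

View pics/wrist5.png

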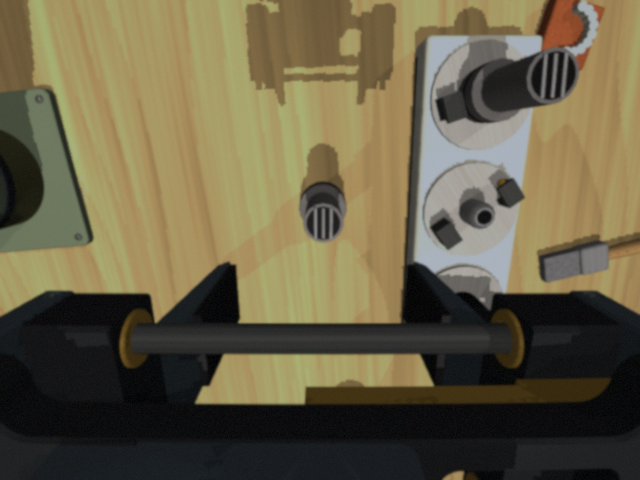

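Tube 3 stands on P3 at (500,85) and tube 2 is centred below at (323,212). Gripping it.

Call:
{"method": "arm_command", "body": {"steps": [{"claw": 1,"delta_pos": [0,0,0.03],"roll": 0},{"claw": 1,"delta_pos": [0,0,0.03],"roll": 0},{"claw": 1,"delta_pos": [0,0,0.03],"roll": 0},{"claw": 1,"delta_pos": [0,0,0.03],"roll": 0},{"claw": 1,"delta_pos": [0,0,0.03],"roll": 0},{"claw": 1,"delta_pos": [0,0,0.03],"roll": 0},{"claw": 1,"delta_pos": [0,0,0.02],"roll": 0},{"claw": 1,"delta_pos": [0,0,0.01],"roll": 0},{"claw": 1,"delta_pos": [0,0,0.005],"roll": 0},{"claw": 1,"delta_pos": [0,0,0],"roll": 0},{"claw": 1,"delta_pos": [0,0,0],"roll": 0}]}}

```text
clock: 35.0
position: [0.43, -0.0716, 0.0758]
eef_rot: [0.736, 0.677, 0.001, 0.001]
force: [-0.1, 0.4, -1.1]
width: 0.998
grasp_force: 0.0
```

Call:
{"method": "arm_command", "body": {"steps": [{"claw": 0.2,"delta_pos": [0,0,0],"roll": 0},{"claw": 0.2,"delta_pos": [0,0,0],"roll": 0},{"claw": 0.2,"delta_pos": [0,0,0],"roll": 0},{"claw": 0.2,"delta_pos": [0,0,0],"roll": 0},{"claw": 0.2,"delta_pos": [0,0,0],"roll": 0},{"claw": 0.2,"delta_pos": [0,0,0],"roll": 0},{"claw": 0.2,"delta_pos": [0,0,0],"roll": 0},{"claw": 0.2,"delta_pos": [0,0,0],"roll": 0},{"claw": 0.2,"delta_pos": [0,0,0],"roll": 0},{"claw": 0.2,"delta_pos": [0,0,0],"roll": 0}], "squeeze": 20}}

```text
clock: 36.0
position: [0.4293, -0.0715, 0.0749]
eef_rot: [0.736, 0.677, 0.0, 0.0]
force: [1.2, 0.3, -0.8]
width: 0.457
grasp_force: 20.0
```

Call:
{"method": "arm_command", "body": {"steps": [{"claw": 0.2,"delta_pos": [0,0,-0.01],"roll": 0},{"claw": 0.2,"delta_pos": [0,0,-0.03],"roll": 0},{"claw": 0.2,"delta_pos": [0,0,-0.03],"roll": 0},{"claw": 0.2,"delta_pos": [0,0,-0.03],"roll": 0},{"claw": 0.2,"delta_pos": [0,0,-0.03],"roll": 0},{"claw": 0.2,"delta_pos": [0,0,-0.01],"roll": 0},{"claw": 0.2,"delta_pos": [-0.0004,0.0306,0],"roll": 0},{"claw": 0.2,"delta_pos": [-0.0004,0.0306,0],"roll": 0},{"claw": 0.2,"delta_pos": [-0.0004,0.0306,0],"roll": 0},{"claw": 0.2,"delta_pos": [-0.0004,0.0306,0],"roll": 0},{"claw": 0.2,"delta_pos": [-0.0004,0.0306,0],"roll": 0},{"claw": 0.2,"delta_pos": [-0.0004,0.0306,0],"roll": 0},{"claw": 0.2,"delta_pos": [0,0,0],"roll": 0},{"claw": 0.2,"delta_pos": [0,0,0],"roll": 0},{"claw": 0.2,"delta_pos": [0,0,0],"roll": 0}]}}

```text
clock: 37.5
position: [0.6104, -0.0892, 0.2141]
eef_rot: [0.736, 0.677, -0.001, -0.001]
force: [-0.5, -0.6, -2.7]
width: 0.46
grasp_force: 20.0
```

Run:
```python
from h import *
plan(.6118,-.0893,.16)
_,p,M,_=pose()
for n in ("side","top"):
  c=manip.camera(n)
  for r in manip.pinpoint("tube2_c",n): print(n,r["conf"],np.round(r["uv"]),np.round(at(c,r["uv"],p[2]-.0149),4))
```

```text
at [ 0.6104 -0.0892  0.2141] yaw 85.2 tilt 0.16 delta [-0.      0.0015  0.0541] len 0.054 roll None t 37.5 w 0.460 F [-0.5 -0.6 -2.7] q6 -0.08
side 0.64 [329. 202.] [ 0.6075 -0.0869  0.1992]
```

Call:
{"method": "arm_command", "body": {"steps": [{"claw": 0.2,"delta_pos": [0,0.001,0.015],"roll": 0},{"claw": 0.2,"delta_pos": [0,0,0.015],"roll": 0},{"claw": 0.2,"delta_pos": [0,0,0.01],"roll": 0},{"claw": 0.2,"delta_pos": [0,0,0.005],"roll": 0},{"claw": 0.2,"delta_pos": [0,0,0.004],"roll": 0},{"claw": 0.2,"delta_pos": [0,0,0.004],"roll": 0},{"claw": 0.2,"delta_pos": [0,0,0.004],"roll": 0},{"claw": 0.2,"delta_pos": [0,0,0.004],"roll": 0},{"claw": 0.2,"delta_pos": [0,0,0],"roll": 0},{"claw": 0.2,"delta_pos": [0,0,0],"roll": 0}]}}

```text
clock: 38.7
position: [0.6124, -0.0889, 0.1534]
eef_rot: [0.736, 0.677, -0.0, -0.001]
force: [-1.1, 2.1, -3.9]
width: 0.457
grasp_force: 20.0
```

Call:
{"method": "arm_command", "body": {"steps": [{"claw": 0.2,"delta_pos": [0,0,0.004],"roll": 0},{"claw": 0.2,"delta_pos": [0,0,0.004],"roll": 0},{"claw": 0.2,"delta_pos": [0,0,0.004],"roll": 0},{"claw": 0.2,"delta_pos": [0,0,0.004],"roll": 0},{"claw": 0.2,"delta_pos": [0,0,0.003],"roll": 0},{"claw": 0.2,"delta_pos": [0,0,0.002],"roll": 0},{"claw": 0.2,"delta_pos": [0,0,0.001],"roll": 0},{"claw": 0.2,"delta_pos": [0,0,0],"roll": 0},{"claw": 0.2,"delta_pos": [0,0,0],"roll": 0}]}}

```text
clock: 39.6
position: [0.6126, -0.0892, 0.1315]
eef_rot: [0.736, 0.677, -0.0, -0.0]
force: [-2.4, 4.7, -0.8]
width: 0.458
grasp_force: 20.0
```

Call:
{"method": "arm_command", "body": {"steps": [{"claw": 0.2,"delta_pos": [0,0,0.001],"roll": 0},{"claw": 0.2,"delta_pos": [0,0,0.001],"roll": 0},{"claw": 0.2,"delta_pos": [0,0,0],"roll": 0},{"claw": 0.2,"delta_pos": [0,0,0],"roll": 0}]}}

```text
clock: 40.0
position: [0.6127, -0.0891, 0.1312]
eef_rot: [0.736, 0.677, 0.0, -0.0]
force: [-4.8, 5.0, 7.6]
width: 0.456
grasp_force: 20.0
```

Seated. Release, retreat and check.

Call:
{"method": "arm_command", "body": {"steps": [{"claw": 0.75,"delta_pos": [0,0,0],"roll": 0},{"claw": 0.75,"delta_pos": [0,0,0],"roll": 0},{"claw": 0.75,"delta_pos": [0,0,0],"roll": 0},{"claw": 0.75,"delta_pos": [0,0,0],"roll": 0},{"claw": 0.75,"delta_pos": [0,0,0],"roll": 0},{"claw": 0.75,"delta_pos": [0,0,-0.01],"roll": 0},{"claw": 0.75,"delta_pos": [0,0,-0.03],"roll": 0},{"claw": 0.75,"delta_pos": [0,0,-0.04],"roll": 0},{"claw": 0.75,"delta_pos": [0,0,-0.04],"roll": 0},{"claw": 0.75,"delta_pos": [0,0,-0.04],"roll": 0},{"claw": 0.75,"delta_pos": [0,-0.04,0],"roll": 0},{"claw": 0.75,"delta_pos": [0,-0.04,0],"roll": 0},{"claw": 0.75,"delta_pos": [0,-0.04,0],"roll": 0},{"claw": 0.75,"delta_pos": [0,-0.04,0],"roll": 0},{"claw": 0.75,"delta_pos": [0,-0.04,0],"roll": 0},{"claw": 0.75,"delta_pos": [0,0,0],"roll": 0},{"claw": 0.75,"delta_pos": [0,0,0],"roll": 0}]}}

```text
clock: 41.7
position: [0.4137, -0.0726, 0.2912]
eef_rot: [0.736, 0.677, 0.001, 0.001]
force: [-0.2, -0.4, 0.1]
width: 0.751
grasp_force: 0.0
```

Run:
```python
from h import *
for n in ("side","top"):
  c=manip.camera(n); save(c,n+"6.png")
  for t,z in (("tube2_c",.116),("tube3_c",.116),("cap2_c",.046),("jar",0),("model",0)):
    for r in manip.pinpoint(t,n): print(n,t,round(r["conf"],2),np.round(r["uv"]),np.round(at(c,r["uv"],z),4))
```

```text
side tube2_c 0.58 [326. 234.] [ 0.6031 -0.0909  0.116 ]
side tube2_c 0.55 [326. 271.] [ 0.5734 -0.1676  0.116 ]
side tube3_c 0.73 [309. 186.] [0.6181 0.0345 0.116 ]
side tube3_c 0.3 [328. 232.] [ 0.6089 -0.0882  0.116 ]
side cap2_c 0.5 [199. 139.] [0.4569 0.3157 0.046 ]
side jar 0.78 [314. 471.] [ 0.45   -0.4444  0.    ]
side model 0.75 [346. 186.] [0.7367 0.1093 0.    ]
side model 0.22 [200. 136.] [0.4676 0.3783 0.    ]
top tube2_c 0.72 [349. 223.] [ 0.6067 -0.0881  0.116 ]
top tube3_c 0.55 [278. 210.] [0.6185 0.0409 0.116 ]
top cap2_c 0.81 [123. 288.] [0.4537 0.3303 0.046 ]
top jar 0.6 [512. 329.] [ 0.4508 -0.4332  0.    ]
top model 0.72 [261. 172.] [0.7292 0.1022 0.    ]
```

View pics/side6.png

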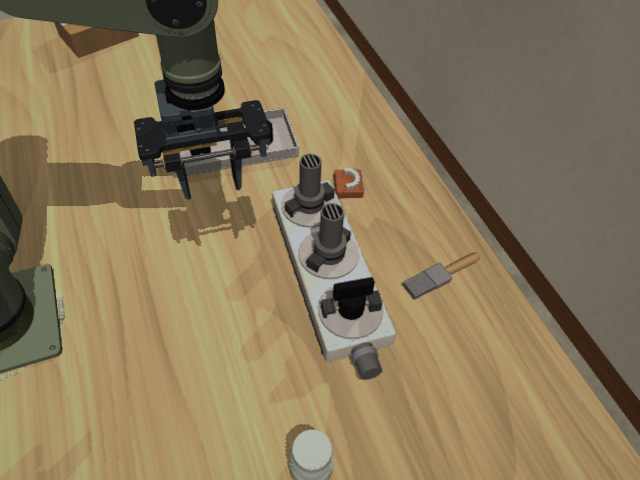

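View pics/top6.png

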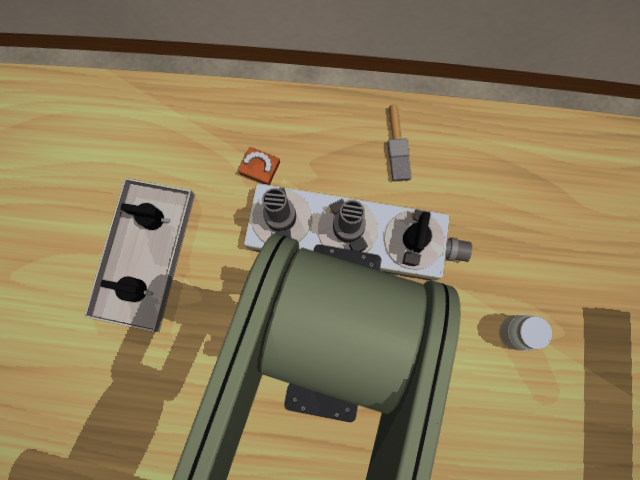

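Both tubes stand upright on P3 (310,185) and P2 (331,235). Both caps stand in the tray at (150,215) and (130,288), P1 is still capped, and the jar and model are unmoved. Handing in.

```bash
python3 -c "
from bench import manip
print(manip.sign_off())"
```

```text
the job is handed in; nothing more can be done
None
```

The job is handed in: both tubes are fully home and upright on ports 2 and 3, their two caps stand in the tray, port 1 was left capped and locked, and the jar and model were not disturbed.

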